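Pack the jam sampler tub

TASK

Pack the jam sampler: stand the three small jars upright in the white tub, each in the middle of the paper disc of its own colour. Then put the blue cover over them and press it down until it clicks fully home all round. Leave the two big jars where they are.

Things in the scene. Friction and masses are not known exactly. Their poses are not given: they have to be found in the camera images.
- tub: Shallow white round tub base, fixed, open on top. Origin: centre of underside, on the table; z up. Flange 168 mm across, 6 mm high; on it a conical wall 148 mm across at the foot, 138 at its top, 26 mm above the origin. Inner floor at 6 mm. Three grey sprung catches, in the directions midway between discs, stick out to 78 mm from the axis, centred 15 mm up, with 45-degree ramps.
- cover: Blue cover, 0.12-0.18 kg, loose, open side down. Origin: centre of lower edge. 166 mm across, 63 high (inside 60), opening 151. White grip bar on top: 70 mm along its x, 14 along y, 24 high, top at 87 mm. Fits the tub at any yaw: it rests on the catches, origin 15 mm above the tub's; a push down of 5 to 10 N clicks it past them; fully on, its edge sits on the flange, origin 6 mm above the tub's.
- jar_red: Small red jam jar (red body and cap, white band), upright, loose, 43 mm across the cap, 40 mm across the body below it, 50 mm high (cap from 36 mm up), 0.06 to 0.13 kg. Origin: centre of its underside; z up.
- jar_orange: Small orange jam jar (orange body and cap, white band), upright, loose, 43 mm across the cap, 40 mm across the body below it, 50 mm high (cap from 36 mm up), 0.06 to 0.13 kg. Origin: centre of its underside; z up.
- jar_green: Small green jam jar (green body and cap, white band), upright, loose, 43 mm across the cap, 40 mm across the body below it, 50 mm high (cap from 36 mm up), 0.06 to 0.13 kg. Origin: centre of its underside; z up.
- disc_red: Thin red paper disc, 46 mm across, lying on the tub's inner floor (fixed, no thickness to speak of), its centre 38 mm from the tub's axis; the three discs lie at 120 degrees. Origin: its centre, 6 mm above the table.
- disc_orange: Thin orange paper disc, 46 mm across, lying on the tub's inner floor (fixed, no thickness to speak of), its centre 38 mm from the tub's axis; the three discs lie at 120 degrees. Origin: its centre, 6 mm above the table.
- disc_green: Thin green paper disc, 46 mm across, lying on the tub's inner floor (fixed, no thickness to speak of), its centre 38 mm from the tub's axis; the three discs lie at 120 degrees. Origin: its centre, 6 mm above the table.
- big_red: Big red jam jar, same look as the small one but 62 mm across and 85 mm high, 0.4 kg, loose, upright. Origin: centre of its underside. Not to be moved.
- big_green: Big green jam jar, same look as the small one but 62 mm across and 85 mm high, 0.4 kg, loose, upright. Origin: centre of its underside. Not to be moved.
There are look-alikes about, which are no part of the job. What is shaped like the jar_red but pink is not meant.

How it is judged:
By the outcome, as a careful person would: the job done as asked, in the order asked, and still so for the second after the job is handed in, with the robot touching nothing.
It also fails if it takes over 109 s, if anything falls off the work surface, if the arm or the gripper's body presses on something with over 40 N, if the wrist force passes 120 N, or if a joint passes its speed limit or range.

ROBOT

A 7-joint arm with a two-finger parallel gripper is mounted at the origin on the work surface. World frame = base frame: x ahead of the robot, y to its left, z up, the work surface at z = 0. Lengths are in mm, angles in rad, forces in N, time in s.
With the tool pointing down it reaches from about 425 to 925 mm from the base axis. Payload 6.8 kg.
Tool frame: the origin (TCP) lies on the centre line of the jaws, within the pads' length; the fingertips stand 22 mm ahead of it and the grasp point (between the pads) lies 3 mm ahead of it (r.tcp_to_tips is the distance from the TCP to the fingertips, in mm); z points along the fingers, y is the line along which they close (so a half turn about z gives the same grasp; the last joint's range is limited). The gripper opens to 85 mm and grips with 20 to 120 N. Pads are 22 mm wide; open, the fingers measure 114 mm over their backs; the gripper's body (76 mm by 85 mm) begins 54 mm behind the grasp point. The pads swing forward as they close: fully open they stand 13 mm farther back than shut.
Start: joints at [-1.35, 0.477, 0.022, 1.555, -0.011, 1.109, -0.083], TCP at [217.959, 638.859, 253.308] pointing down, gripper open.
Joint ranges: [-2.96, 2.96], [-0.34, 2.1], [-1.41, 1.46], [0.24, 2.44], [-1.37, 4.51], [0.17, 1.92], [-2.96, 2.96]. Speed limits (rad/s): [2.39, 2.39, 3.14, 3.14, 3.14, 3.14, 3.14].

INTERFACE

Orientations are given as a unit quaternion [x, y, z, w].
In Python, from plant import r gives the robot as it stands.
- The arm moves only by the shell command python3 -m inch 'ROWS'. ROWS is a JSON object whose one key "deltas" holds a list of rows, each a list of 7 numbers: the turn, a rotation vector about the tool's x, y, z in units of 6 degrees (1.0 is 6 degrees), then the shift along the tool's x, y, z in units of 40 mm (1.0 is 40 mm), then the closure, from 0 (fully open) to 1 (shut). In form: {"deltas": [[rx, ry, rz, dx, dy, dz, jaw], ...]}. A call has 1 to 5 rows; each row is the pose to reach, as a shift and turn from the pose commanded when the call began, along the tool's axes at that moment; what a row does not reach only later rows make up. A row lasts 1/12 s, in which the tool goes at most 41.7 mm and 7.16 degrees, less where a joint would pass 70% of its speed; a pose out of reach is approached as far as the arm can. A call with a gripper value outside its range is refused whole. The fingers move at their own pace and stop on an object; the grip force is fixed at half the most. Time passes only in rows, so rows that repeat a pose let the fingers close. It gives the time, the measured TCP pose, the force, the opening and the grip force at its end, in the units of the state.
- r.read_state(): the state, without advancing time (a new reading comes with each control period).
- r.get_image(name): name is "scene" or "top" or "wrist"; returns a dict with "color" (480x640x3 uint8, red, green, blue), "fx", "fy", "cx", "cy" (pixels), "distortion" ([k1, k2, p1, p2, k3] as OpenCV has them; the pictures are not rectified), "T" (4x4, takes a point from camera to world coordinates). Camera axes: x right, y down, z forward; pixel columns grow to the right and rows downward; lengths in mm; the calibration is good to about 2 mm. A picture is of the moment at which its call begins. There is no depth.
- r.sign_off(): hands the job in; it is judged then, once.
The state is a dict: "t": time; "joints": joint angles; "dq": joint speeds; "effort": joint torques, N m; "tool_pos": TCP position; "tool_rot": TCP orientation; "wrist_force": force on the tool from outside, world axes, zero at the start; "torque": the same for the moment, N m; "gripper_width": finger opening in mm; "grip_force": force on a finger pad.
Only numpy, scipy, OpenCV 4.12 (cv2) and the standard library are available. Lean on these libraries where they do the work, as an engineer would, in place of code of your own. Each camera call takes 0.05 s, during which the arm holds its last target. There are 200 camera calls.

## Working session

There is one attempt and no reset: what is moved stays moved. The work goes in short steps, Python scripts to look and compute and a shell command to move; the robot and the scene stay as the last step left them, time stands still between calls to the robot, and variables do not carry over. Pictures are saved under pics/ and viewed, at most 14 in all, crops included, and the job is handed in when it is done.

```bash
mkdir -p pics; ls
python3 - <<'E'
from plant import r
import cv2,numpy as np
s=r.read_state();print(s)
ims=[]
for n in ["scene","top"]:
    d=r.get_image(n);cv2.imwrite(f"pics/{n}0.png",d["color"][:,:,::-1]);np.save(f"pics/{n}0.npy",d,allow_pickle=True)
    print(n,d["fx"],d["fy"],d["cx"],d["cy"],d["distortion"],np.round(d["T"],3).tolist())
E
```

```text
pics
{'t': 0.0, 'joints': array([-1.35008237,  0.47783852,  0.02235839,  1.55647435, -0.0115148 ,
        1.10928009, -0.08312115]), 'dq': array([ 6.85839829e-04,  1.54789853e-04,  4.27252130e-04, -1.12393447e-03,
        9.89983612e-05,  7.80373164e-04, -2.31726200e-03]), 'effort': array([ 2.82457449e-04, -5.96456838e+01,  1.60749838e+00, -2.81199753e+01,
        1.23120222e-02,  9.32687894e-03, -1.47738871e-05]), 'tool_pos': array([217.80989739, 638.30139004, 252.29060508]), 'tool_rot': array([ 1.63678586e-01,  9.86513276e-01, -9.32037017e-04, -8.56555277e-05]), 'wrist_force': array([-0.14368862, -0.27467837,  0.93550602]), 'torque': array([-0.01860798,  0.01674341,  0.02630135]), 'grip_force': 0.0, 'gripper_width': 85.38784129925766}
scene 580.0543402136012 580.0543402136012 329.31037414579333 225.28384574655027 [-0.03907804  0.          0.          0.          0.        ] [[-0.813, 0.345, -0.469, 1026.392], [0.582, 0.45, -0.677, 628.965], [-0.022, -0.823, -0.567, 601.416], [0.0, 0.0, 0.0, 1.0]]
top 548.2894366767173 548.2894366767173 320.8073080740997 246.3598294468673 [-0.01564513  0.          0.          0.          0.        ] [[-0.002, -0.995, 0.098, 467.72], [-1.0, 0.003, 0.003, -13.27], [-0.004, -0.098, -0.995, 1095.694], [0.0, 0.0, 0.0, 1.0]]
```

View pics/top0.png

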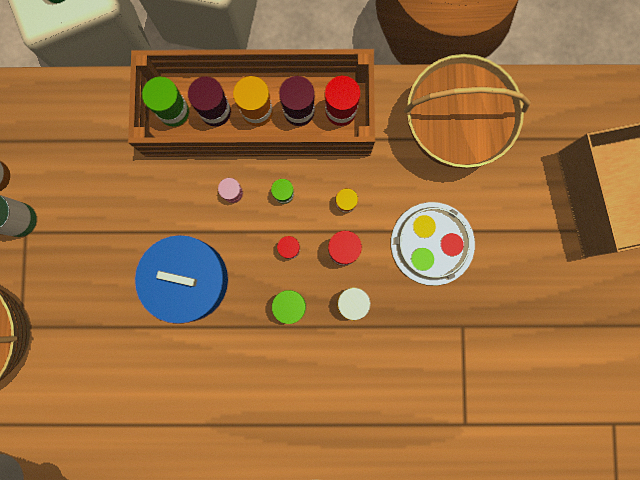

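View pics/scene0.png

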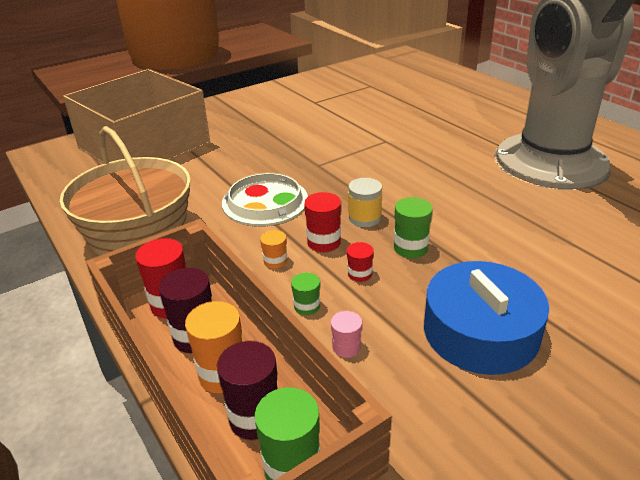

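The top view shows tub (433,244), cover (181,279) and bar (176,279).

Possible mix-ups, by top-view pixel:
- **Red:** small jar (288,247). Not the pink one (229,189), big red (345,247), the crate red (342,93) or the disc (452,244).
- **Green:** small jar (282,190). Not big green (288,307), the crate green (160,93) or the disc (422,259).
- **Orange:** small jar (347,200). Not the crate orange (252,93), the disc (424,226) or the white-lidded jar with an orange body (354,304).

Next I measure and take one close crop.

```bash
cat > h.py <<'E'
import numpy as np,cv2
from plant import r
from scipy.spatial.transform import Rotation as R
def ray(d,u,v):
    K=np.array([[d["fx"],0,d["cx"]],[0,d["fy"],d["cy"]],[0,0,1]])
    p=cv2.undistortPoints(np.array([[[u,v]]],float),K,np.array(d["distortion"],float))[0,0]
    T=np.array(d["T"]);return T[:3,3],T[:3,:3]@np.array([p[0],p[1],1])
def onz(d,u,v,z):
    o,w=ray(d,u,v);return o+w*(z-o[2])/w[2]
def proj(d,X):
    T=np.linalg.inv(np.array(d["T"]));K=np.array([[d["fx"],0,d["cx"]],[0,d["fy"],d["cy"]],[0,0,1]])
    return cv2.projectPoints(np.array([X],float),cv2.Rodrigues(T[:3,:3])[0],T[:3,3],K,np.array(d["distortion"],float))[0][0,0]
def blob(d,box,hue,smin=120,vmin=60):
    x0,y0,x1,y1=box;h=cv2.cvtColor(d["color"][y0:y1,x0:x1],cv2.COLOR_RGB2HSV)
    dh=np.abs((h[...,0].astype(int)-hue+90)%180-90)
    m=((dh<8)&(h[...,1]>smin)&(h[...,2]>vmin)).astype(np.uint8)
    c=max(cv2.findContours(m,0,1)[0],key=cv2.contourArea)
    return c+np.array([x0,y0]),m
def circ(d,c,z):  # circle fit of contour points on plane z (min enclosing + lsq)
    P=np.array([onz(d,u,v,z)[:2] for u,v in c[:,0]])
    A=np.c_[2*P,np.ones(len(P))];s=np.linalg.lstsq(A,(P**2).sum(1),rcond=None)[0]
    return s[:2],2*np.sqrt(s[2]+s[0]**2+s[1]**2)
def rows(pos,yaw_y=None,base=None):
    """units from current pose to TCP pos, tool down; yaw_y: world angle (deg) of tool y line"""
    s=r.read_state();q=R.from_quat(s["tool_rot"]) if base is None else base
    d=q.inv().apply(np.array(pos)-s["tool_pos"])/40
    rv=np.zeros(3)
    if yaw_y is not None:
        cur=q.as_matrix()[:,1];best=None
        for k in (0,180):
            a=np.radians(yaw_y+k);y=np.array([np.cos(a),np.sin(a),0]);z=np.array([0,0,-1.]);x=np.cross(y,z)
            v=(q.inv()*R.from_matrix(np.c_[x,y,z])).as_rotvec()
            if best is None or np.linalg.norm(v)<np.linalg.norm(best):best=v
        rv=np.degrees(best)/6
    print("row",np.round(rv,2),np.round(d,3),"j7",round(s["joints"][6],2),"t",round(s["t"],2));return rv,d
E
python3 - <<'E'
from h import *
d=np.load("pics/top0.npy",allow_pickle=True).item();sc=np.load("pics/scene0.npy",allow_pickle=True).item()
hsv=cv2.cvtColor(d["color"],cv2.COLOR_RGB2HSV)
for n,(u,v),z,w in [("red",(288,247),50,18),("green",(282,190),50,18),("orange",(347,200),50,18),("dred",(452,244),6,13),("dgreen",(422,259),6,14),("dorange",(424,226),6,13),("bigred",(345,247),85,24),("biggreen",(288,307),85,24),("cover",(181,279),63,60),("wl",(354,304),85,0)]:
    if w==0: print(n,onz(d,u,v,85));continue
    hue=int(hsv[v,u,0]) if n!="cover" else int(hsv[300,181,0])
    c,m=blob(d,(u-w,v-w,u+w,v+w),hue)
    p,D=circ(d,c,z);M=cv2.moments(c);g=onz(d,M['m10']/M['m00'],M['m01']/M['m00'],z)
    print(n,hue,np.round(p,1),round(D,1),np.round(g,1),"scene px",proj(sc,[*p,z]).round())
h=hsv[250:310,145:215];m=((h[...,1]<90)&(h[...,2]>130)).astype(np.uint8)
c=max(cv2.findContours(m,0,1)[0],key=cv2.contourArea)+np.array([145,250])
P=np.array([onz(d,u,v,87)[:2] for u,v in c[:,0]],np.float32);print("bar",cv2.minAreaRect(P))
print(r.tcp_to_tips)
im=sc["color"][200:380,210:430];cv2.imwrite("pics/c1.png",cv2.resize(im,(660,540))[:,:,::-1])
E
```

```text
red 0 [569.9  53.2] 41.4 [569.8  53.3  50. ] scene px [360. 249.]
green 45 [682.   65.6] 40.6 [681.9  65.6  50. ] scene px [305. 280.]
orange 25 [662.9 -59.8] 41.1 [662.8 -59.8  50. ] scene px [272. 236.]
dred 1 [ 578.6 -270.9] 43.5 [ 578.6 -270.9    6. ] scene px [256. 190.]
dgreen 45 [ 549.7 -211.8] 43.3 [ 549.7 -211.8    6. ] scene px [284. 198.]
dorange 27 [ 615.2 -216.4] 43.5 [ 615.1 -216.4    6. ] scene px [253. 208.]
bigred 0 [566.  -53.7] 60.4 [565.9 -53.7  85. ] scene px [322. 201.]
biggreen 45 [456.2  49.9] 60.1 [456.1  49.9  85. ] scene px [413. 206.]
cover 106 [508.6 254.8] 166.9 [508.2 255.1  63. ] scene px [484. 295.]
wl [460.61928374 -70.50226758  85.        ]
bar ((509.1502990722656, 259.0247497558594), (70.78866577148438, 14.296475410461426), 77.46061706542969)
22.0
```

View pics/c1.png

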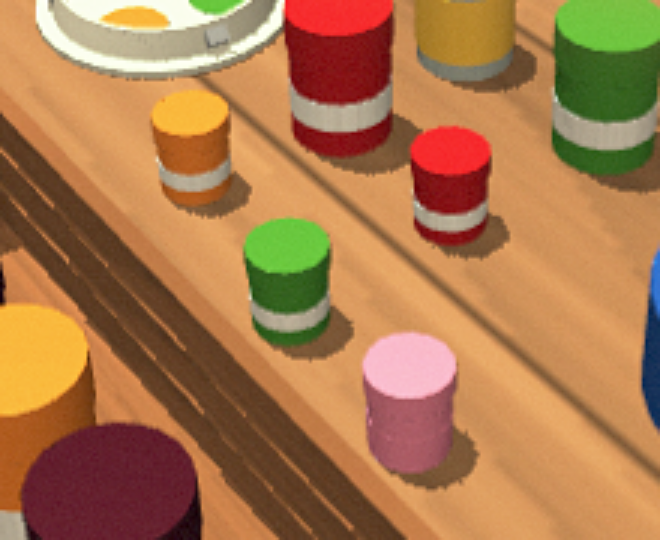

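The crop confirms the choice. The three small jars have white bands, with orange at crop (190,150), green (288,280) and red (450,185). The pink one has no band. Sizes and the disc geometry (38 mm radius, 120° apart) match the description. I start with orange.

Run:
```python
from h import *
rows([662.9,-59.8,160])
```

```text
row [0. 0. 0.] [-16.167 -12.923   2.333] j7 -0.08 t 0.1
```

```bash
M="python3 -m inch"
python3 -m inch '{"deltas":[[0,0,0,-0.8,-0.64,0.1,0],[0,0,0,-1.6,-1.28,0.2,0],[0,0,0,-2.4,-1.92,0.3,0],[0,0,0,-3.2,-2.56,0.4,0],[0,0,0,-4,-3.2,0.5,0]]}' 
python3 -m inch '{"deltas":[[0,0,0,-4,-3.2,0.5,0],[0,0,0,-4,-3.2,0.5,0],[0,0,0,-4,-3.2,0.5,0],[0,0,0,-4,-3.2,0.5,0],[0,0,0,-4,-3.2,0.5,0]]}' 
python3 -m inch '{"deltas":[[0,0,0,-4,-3.2,0.5,0],[0,0,0,-4,-3.2,0.5,0],[0,0,0,-4,-3.2,0.5,0],[0,0,0,-4,-3.2,0.5,0],[0,0,0,-4,-3.2,0.5,0]]}'
python3 - <<'E'
from h import *
print(r.read_state()["tool_pos"],R.from_quat(r.read_state()["tool_rot"]).as_matrix()[:,1])
rows([662.9,-59.8,120],71)
E
```

```text
t: 0.52
tool_pos: [328.6, 464.0, 232.8]
tool_rot: [0.164, 0.987, -0.0, -0.0]
wrist_force: [1.8, 0.2, -0.2]
gripper_width: 85.3
grip_force: 0.0
t: 0.93
tool_pos: [438.9, 290.8, 213.0]
tool_rot: [0.164, 0.986, -0.0, -0.0]
wrist_force: [1.3, 0.1, -0.8]
gripper_width: 85.2
grip_force: 0.0
t: 1.35
tool_pos: [548.9, 118.0, 193.0]
tool_rot: [0.164, 0.986, -0.0, -0.0]
wrist_force: [0.5, 0.5, -0.3]
gripper_width: 85.0
grip_force: 0.0
[548.9097248  118.0235709  192.96471066] [ 3.23463710e-01  9.46240513e-01 -3.46222445e-04]
row [-0.   -0.    0.02] [-4.135 -3.284  1.825] j7 1.02 t 1.35
```

```bash
python3 -m inch '{"deltas":[[0,0,0,-4.13,-3.28,1.8,0],[0,0,0,-4.13,-3.28,1.8,0],[0,0,0,-4.13,-3.28,1.8,0],[0,0,0,-4.13,-3.28,1.8,0],[0,0,0,-4.13,-3.28,1.8,0]]}' >/dev/null
python3 -m inch '{"deltas":[[0,0,0,-0.03,0,0.4,0],[0,0,0,-0.04,0,0.4,0],[0,0,0,-0.04,0,0.4,0]]}'
python3 - <<'E'
from h import *
rows([662.9,-59.8,44])
d=r.get_image("wrist");cv2.imwrite("pics/w1.png",d["color"][:,:,::-1]);np.save("pics/w1.npy",d,allow_pickle=True)
print(np.round(d["T"],2).tolist(),proj(d,[662.9,-59.8,50]))
E
```

```text
t: 2.02
tool_pos: [655.3, -46.1, 108.6]
tool_rot: [0.164, 0.986, -0.0, -0.002]
wrist_force: [0.8, 1.0, 0.3]
gripper_width: 85.4
grip_force: 0.0
row [0. 0. 0.] [-0.294 -0.262  1.615] j7 1.37 t 2.02
[[0.32, 0.91, 0.27, 586.65], [0.95, -0.31, -0.09, -22.36], [-0.0, 0.28, -0.96, 228.94], [0.0, 0.0, 0.0, 1.0]] [292.7476776  305.59346898]
```

View pics/w1.png

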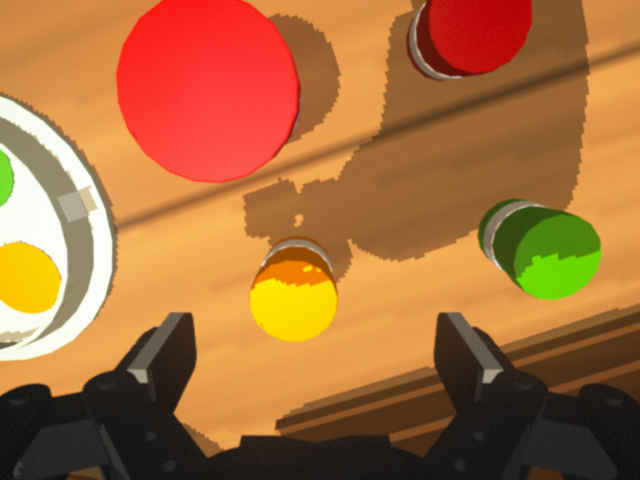

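```bash
cat >> h.py <<'E'
def cap(d,xy,hue,z=50,w=60):
    u,v=proj(d,[*xy,z]).astype(int);c,m=blob(d,(max(u-w,0),max(v-w,0),u+w,v+w),hue,150,40)
    vm=c[:,0,1].max();D=87  # lower arc only: rim of the cap, not the body
    wid=c[:,0,0].max()-c[:,0,0].min();k=c[c[:,0,1]>vm-wid*0.45]
    return circ(d,k[:,None] if k.ndim==2 else k,z)
E
python3 - <<'E'
from h import *
d=np.load("pics/w1.npy",allow_pickle=True).item()
h=cv2.cvtColor(d["color"],cv2.COLOR_RGB2HSV);print(h[310,293],h[275,293])
print(cap(d,[662.9,-59.8],int(h[310,293,0])))
p,D=cap(d,[566,-53.7],0,85,130);print(p,D)
E
```

```text
[ 26 255 253] [ 16 255 239]
(array([661.3332078 , -59.25308617]), np.float64(41.76946471082375))
[564.92584221 -52.918366  ] 61.70540993662555
```

```bash
python3 -m inch '{"deltas":[[0,0,0,-0.27,-0.26,0.1,0],[0,0,0,-0.27,-0.26,0.5,0],[0,0,0,-0.27,-0.26,1.0,0],[0,0,0,-0.27,-0.26,1.4,0],[0,0,0,-0.27,-0.26,1.6,0]]}'
python3 - <<'E'
from h import *
rows([662.1,-59.5,44])
E
```

```text
t: 2.48
tool_pos: [662.7, -58.8, 44.9]
tool_rot: [0.163, 0.987, 0.0, -0.001]
wrist_force: [0.4, -0.0, -0.5]
gripper_width: 85.2
grip_force: 0.0
row [0. 0. 0.] [ 0.008 -0.022  0.024] j7 1.41 t 2.48
```

```bash
python3 -m inch '{"deltas":[[0,0,0,0,-0.02,0.02,0.3],[0,0,0,0,-0.02,0.02,0.8],[0,0,0,0,-0.02,0.02,0.8],[0,0,0,0,-0.02,0.02,0.8],[0,0,0,0,-0.02,0.02,0.8]]}' 
python3 -m inch '{"deltas":[[0,0,0,0,0,0,0.8],[0,0,0,0,0,-0.3,0.8],[0,0,0,0,0,-0.8,0.8],[0,0,0,0,0,-1.3,0.8],[0,0,0,0,0,-1.6,0.8]]}'
python3 - <<'E'
from h import *
rows([615.2,-216.4,105],26)
E
```

```text
t: 2.9
tool_pos: [664.2, -60.1, 47.0]
tool_rot: [0.164, 0.987, 0.0, 0.002]
wrist_force: [-0.5, 0.0, 4.6]
gripper_width: 41.0
grip_force: 60.6
t: 3.32
tool_pos: [663.7, -60.3, 111.9]
tool_rot: [0.164, 0.987, 0.0, 0.001]
wrist_force: [0.3, 0.6, -0.3]
gripper_width: 41.0
grip_force: 60.7
row [0.01 0.02 7.53] [-0.114 -4.085  0.171] j7 1.39 t 3.32
```

```bash
python3 -m inch '{"deltas":[[0,0,1.1,0,-0.8,0,0.8],[0,0,2.2,0,-1.6,0.05,0.8],[0,0,3.3,-0.05,-2.5,0.1,0.8],[0,0,4.4,-0.1,-3.3,0.1,0.8],[0,0,5.5,-0.11,-4,0.1,0.8]]}' >/dev/null
python3 -m inch '{"deltas":[[0,0,1,0,0,0,0.8],[0,0,2,0,0,0,0.8],[0,0,2,0,0,0,0.8],[0,0,2,0,0,0,0.8]]}'
python3 - <<'E'
from h import *
d=r.get_image("wrist");cv2.imwrite("pics/w2.png",d["color"][:,:,::-1]);np.save("pics/w2.npy",d,allow_pickle=True)
t=r.get_image("top");cv2.imwrite("pics/t2.png",t["color"][200:290,380:490,::-1].repeat(6,0).repeat(6,1))
rows([615.2,-216.4,62],26)
print([proj(d,X).round() for X in ([615.2,-216.4,6],[549.7,-211.8,6],[578.6,-270.9,6])])
E
```

```text
t: 4.07
tool_pos: [615.5, -212.4, 105.4]
tool_rot: [0.527, 0.85, 0.0, -0.0]
wrist_force: [-0.0, 0.1, -1.1]
gripper_width: 40.9
grip_force: 60.7
row [ 0.   -0.    0.06] [-0.09  -0.055  1.082] j7 0.99 t 4.17
[array([311., 261.]), array([207., 203.]), array([215., 313.])]
```

View pics/w2.png

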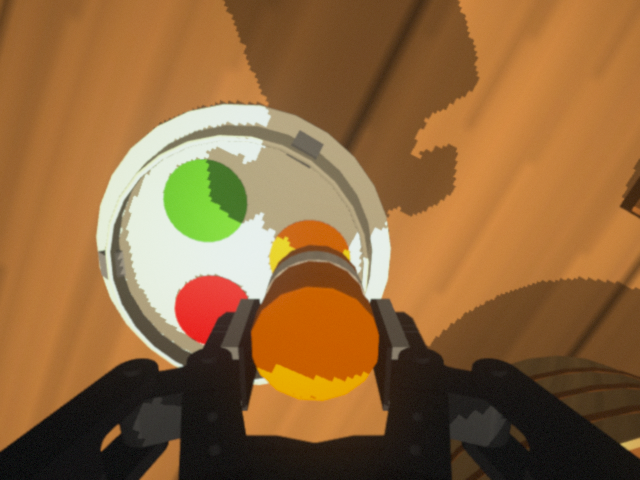

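The wrist view shows the orange jar held upright (315,345). The green disc is at (205,201) against a predicted (207,203), so the calibration holds. Next: the in-hand offset.

Run:
```python
from h import *
d=np.load("pics/w2.npy",allow_pickle=True).item();s=r.read_state();print(s["tool_pos"])
h=cv2.cvtColor(d["color"],cv2.COLOR_RGB2HSV)
hh=h[285:402,254:378];m=((hh[...,0]>8)&(hh[...,0]<32)&(hh[...,1]>170)).astype(np.uint8)
c=max(cv2.findContours(m,0,1)[0],key=cv2.contourArea)+np.array([254,285])
k=c[c[:,0,1]>350]
for z in (107,110,113):print(z,circ(d,k,z))
c,m=blob(d,(150,140,265,255),int(h[200,190,0]));print(circ(d,c,6))
```

```text
[ 615.57836428 -212.21461067  105.29941432]
107 (array([ 617.56751064, -215.37510672]), np.float64(41.41584419062145))
110 (array([ 616.69249786, -213.6415274 ]), np.float64(40.367116645136235))
113 (array([ 615.81748508, -211.90794808]), np.float64(39.318389099704234))
(array([ 548.00851697, -211.23258175]), np.float64(44.77861591394693))
```

```bash
python3 -m inch '{"deltas":[[0,0,0.06,-0.08,-0.07,0.1,0.8],[0,0,0.06,-0.08,-0.07,0.4,0.8],[0,0,0.06,-0.08,-0.07,0.8,0.8],[0,0,0.06,-0.08,-0.07,1.1,0.8],[0,0,0.06,-0.08,-0.07,1.2,0.8]]}' 
python3 -m inch '{"deltas":[[0,0,0,0,0,0.03,0.8],[0,0,0,0,0,0.06,0.8],[0,0,0,0,0,0.06,0.8]]}'
python3 - <<'E'
from h import *
print(r.read_state()["tool_pos"]);rows([614.5,-216.2,52],26)
E
```

```text
t: 4.58
tool_pos: [612.6, -216.4, 54.2]
tool_rot: [0.531, 0.847, -0.001, -0.002]
wrist_force: [0.9, 0.6, -1.0]
gripper_width: 41.1
grip_force: 60.8
t: 4.83
tool_pos: [614.5, -217.2, 55.0]
tool_rot: [0.531, 0.847, 0.0, 0.0]
wrist_force: [0.3, -0.3, -0.5]
gripper_width: 41.5
grip_force: 60.8
[ 614.51294536 -217.24040357   54.95555165]
row [ 0.    0.   -0.03] [0.024 0.011 0.074] j7 1.01 t 4.83
```

```bash
python3 -m inch '{"deltas":[[0,0,0,0.02,0,0.04,0.8],[0,0,0,0.02,0,0.04,0.8]]}' |egrep 'pos|force'
python3 -m inch '{"deltas":[[0,0,0,0,0,0.03,0.8],[0,0,0,0,0,0.03,0.8]]}' |egrep 'pos|force'
python3 -m inch '{"deltas":[[0,0,0,0,0,0.03,0.8],[0,0,0,0,0,0.03,0.8]]}' |egrep 'pos|force'
```

```text
tool_pos: [614.2, -216.2, 53.5]
wrist_force: [0.3, -0.4, -0.9]
grip_force: 60.8
tool_pos: [614.3, -216.3, 53.0]
wrist_force: [-1.4, 1.8, 3.9]
grip_force: 61.3
tool_pos: [614.4, -216.4, 52.9]
wrist_force: [-5.0, 2.6, 13.5]
grip_force: 62.3
```

```bash
python3 -m inch '{"deltas":[[0,0,0,0,0,-0.03,0.8],[0,0,0,0,0,-0.04,0.42],[0,0,0,0,0,-0.04,0.38],[0,0,0,0,0,-0.04,0.36],[0,0,0,0,0,-0.04,0.36]]}' 
python3 -m inch '{"deltas":[[0,0,0,0,0,-0.1,0.36],[0,0,0,0,0,-0.4,0.36],[0,0,0,0,0,-1.0,0.36],[0,0,0,0,0,-1.8,0.36],[0,0,0,0,0,-2.2,0.1]]}'
python3 - <<'E'
from h import *
rows([682,65.6,115],71)
E
```

```text
t: 5.75
tool_pos: [613.9, -216.3, 52.2]
tool_rot: [0.531, 0.847, -0.0, -0.0]
wrist_force: [0.1, -0.2, 0.0]
gripper_width: 54.7
grip_force: 0.0
t: 6.17
tool_pos: [615.2, -217.3, 144.6]
tool_rot: [0.532, 0.847, 0.0, 0.002]
wrist_force: [0.0, -1.6, 0.2]
gripper_width: 65.1
grip_force: 0.0
row [ 0.02  0.04 -7.54] [5.647 4.576 0.736] j7 0.97 t 6.17
```

```bash
python3 -m inch '{"deltas":[[0,0,-1.1,0.8,0.65,0.1,0.1],[0,0,-2.2,1.6,1.3,0.2,0.1],[0,0,-3.3,2.4,1.95,0.3,0],[0,0,-4.4,3.2,2.6,0.4,0],[0,0,-5.5,4,3.25,0.5,0]]}' |egrep 'pos'
python3 - <<'E'
from h import *
rows([681.2,65.8,115],71)
t=r.get_image("top");np.save("pics/t3.npy",t,allow_pickle=True)
h=cv2.cvtColor(t["color"],cv2.COLOR_RGB2HSV)
c,m=blob(t,(405,205,450,245),25);print("orange",[circ(t,c,z) for z in (56,)])
cv2.imwrite("pics/t3.png",cv2.resize(t["color"][190:300,370:500,::-1],(650,550)))
E
```

```text
tool_pos: [661.9, -13.9, 121.7]
row [ 0.01  0.01 -1.98] [0.609 1.958 0.167] j7 1.14 t 6.58
orange [(array([ 612.63848903, -214.04621282]), np.float64(42.16428741420293))]
```

View pics/t3.png

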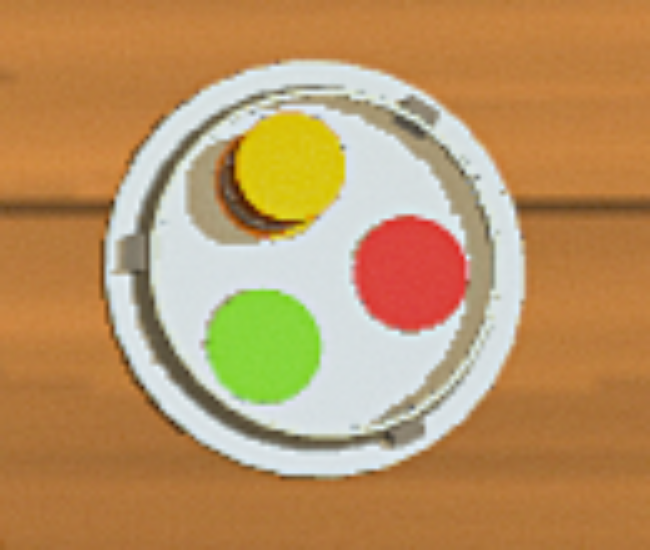

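The top crop shows the orange jar upright over its disc, cap at crop (290,167). I measure its offset with a tighter cap mask while going on to green.

```bash
python3 - <<'E'
from h import *
t=np.load("pics/t3.npy",allow_pickle=True).item()
h=cv2.cvtColor(t["color"],cv2.COLOR_RGB2HSV)[205:245,405:450].astype(int)
for vm in (180,210,225):
    m=((abs(h[...,0]-25)<4)&(h[...,1]>200)&(h[...,2]>vm)).astype(np.uint8)
    c=max(cv2.findContours(m,0,1)[0],key=cv2.contourArea)+np.array([405,205]);print(vm,circ(t,c,56),h[23,19])
E
python3 -m inch '{"deltas":[[0,0,-1,0.3,0.9,0.1,0],[0,0,-1.98,0.58,1.96,0.17,0],[0,0,-1.98,0.58,1.96,0.17,0],[0,0,-1.98,0.58,1.96,0.17,0]]}' |egrep 'pos'
python3 - <<'E'
from h import *
d=r.get_image("wrist");print("wrist green",cap(d,[681.5,65.8],45))
rows([681.2,65.8,44],71)
E
```

```text
180 (array([ 613.3876134 , -214.08635188]), np.float64(40.13146683568863)) [ 27 220 217]
210 (array([ 614.61542463, -214.48496843]), np.float64(38.582795067689624)) [ 27 220 217]
225 (array([ 256.2026076 , -212.63717882]), np.float64(665.8965795007796)) [ 27 220 217]
tool_pos: [682.6, 68.1, 114.1]
wrist green (array([680.81159406,  65.83856123]), np.float64(40.92070204243113))
row [ 0.    0.   -0.04] [0.037 0.017 1.755] j7 1.2 t 7.02
```

```bash
python3 -m inch '{"deltas":[[0,0,0,0.03,-0.01,0.4,0],[0,0,0,0.03,-0.01,0.9,0],[0,0,0,0.03,-0.01,1.4,0],[0,0,0,0.03,-0.01,1.72,0],[0,0,0,0.03,-0.01,1.74,0]]}' |egrep 'pos'
python3 -m inch '{"deltas":[[0,0,0,0,0,0,0],[0,0,0,0,0,0,0]]}' |egrep 'pos'
python3 - <<'E'
from h import *
rows([681.4,65.7,45],71)
E
```

```text
tool_pos: [678.8, 61.2, 41.6]
tool_pos: [681.6, 62.6, 45.2]
row [ 0.    0.01 -0.06] [0.03  0.071 0.004] j7 1.22 t 7.6
```

```bash
python3 -m inch '{"deltas":[[0,0,0,0.03,0.07,0,0],[0,0,0,0.03,0.07,0,0],[0,0,0,0.03,0.07,0,0.3]]}' |egrep 'pos'
python3 -m inch '{"deltas":[[0,0,0,0,0,0,0.6],[0,0,0,0,0,0,0.8],[0,0,0,0,0,0,0.8],[0,0,0,0,0,0,0.8],[0,0,0,0,0,0,0.8]]}' 
python3 -m inch '{"deltas":[[0,0,0,0,0,0,0.8],[0,0,0,0,0,-0.4,0.8],[0,0,0,0,0,-1,0.8],[0,0,0,0,0,-1.6,0.8],[0,0,0,0,0,-1.6,0.8]]}'
python3 - <<'E'
from h import *
rows([549,-211.5,110],-34)
E
```

```text
tool_pos: [681.2, 67.1, 45.0]
t: 8.27
tool_pos: [680.9, 66.4, 44.5]
tool_rot: [0.168, 0.986, 0.0, 0.0]
wrist_force: [-1.0, -0.7, 4.4]
gripper_width: 40.9
grip_force: 60.4
t: 8.68
tool_pos: [683.4, 66.5, 112.5]
tool_rot: [0.168, 0.986, 0.001, 0.003]
wrist_force: [1.4, -0.0, 0.3]
gripper_width: 41.2
grip_force: 60.7
row [-1.000e-02  7.000e-02 -1.256e+01] [ 0.87  -7.67   0.032] j7 1.2 t 8.68
```

```bash
python3 -m inch '{"deltas":[[0,0,1,0.05,-0.3,-0.8,0.8],[0,0,2.1,0.1,-1,-1.1,0.8],[0,0,3.2,0.2,-2,-1.1,0.8],[0,0,4.3,0.3,-3,-1.1,0.8],[0,0,5.4,0.44,-4,-1.1,0.8]]}' |egrep 'pos'
python3 - <<'E'
from h import *
rows([549,-211.5,150],-34)
E
```

```text
tool_pos: [610.2, -79.9, 151.7]
row [ 0.  0. 12.] [-1.651 -3.231  0.042] j7 0.93 t 9.1
```

```bash
python3 -m inch '{"deltas":[[0,0,1.1,-0.4,-0.7,0,0.8],[0,0,2.2,-0.8,-1.5,0,0.8],[0,0,3.3,-1.2,-2.3,0,0.8],[0,0,4.4,-1.65,-3.2,0,0.8],[0,0,5.5,-1.65,-3.23,0,0.8]]}' |egrep 'pos'
python3 -m inch '{"deltas":[[0,0,1.1,0,0,0,0.8],[0,0,2.2,0,0,0,0.8],[0,0,3.3,0,0,0,0.8],[0,0,4.4,0,0,0.2,0.8],[0,0,5.5,0,0,0.5,0.8]]}' |egrep 'pos'
python3 -m inch '{"deltas":[[0,0,1,0,0,0,0.8],[0,0,1,0,0,0,0.8],[0,0,1,0,0,0,0.8]]}' |egrep 'pos'
python3 - <<'E'
from h import *
rows([549.2,-211.6,56],-34)
E
```

```text
tool_pos: [545.3, -219.8, 152.2]
tool_pos: [551.0, -210.7, 132.1]
tool_pos: [550.3, -210.4, 131.4]
row [-0.01  0.01  0.08] [-0.037 -0.005  1.885] j7 0.14 t 10.18
```

```bash
python3 -m inch '{"deltas":[[0,0,0.08,-0.03,0,0.5,0.8],[0,0,0.08,-0.03,0,1.1,0.8],[0,0,0.08,-0.03,0,1.6,0.8],[0,0,0.08,-0.03,0,1.88,0.8],[0,0,0.08,-0.03,0,1.9,0.8]]}' |egrep 'pos'
python3 -m inch '{"deltas":[[0,0,0,0,0,0.02,0.8],[0,0,0,0,0,0.04,0.8],[0,0,0,0,0,0.04,0.8]]}' |egrep 'pos|force'
python3 - <<'E'
from h import *
rows([549.2,-211.6,52],-34)
E
```

```text
tool_pos: [548.7, -211.0, 54.1]
tool_pos: [550.7, -212.0, 55.5]
wrist_force: [-0.1, -0.1, -0.2]
grip_force: 60.9
row [ 0.02 -0.01 -0.03] [-0.012 -0.036  0.088] j7 0.21 t 10.85
```

```bash
python3 -m inch '{"deltas":[[0,0,0,-0.01,-0.03,0.04,0.8],[0,0,0,-0.01,-0.03,0.06,0.8],[0,0,0,-0.01,-0.03,0.06,0.8]]}' |egrep 'pos|force'
python3 -m inch '{"deltas":[[0,0,0,0,0,0.03,0.8],[0,0,0,0,0,0.03,0.8]]}' |egrep 'pos|force'
python3 -m inch '{"deltas":[[0,0,0,0,0,0.03,0.8],[0,0,0,0,0,0.03,0.8]]}' |egrep 'pos|force'
```

```text
tool_pos: [548.7, -211.1, 52.3]
wrist_force: [1.0, -0.4, -1.2]
grip_force: 60.9
tool_pos: [548.7, -211.1, 50.7]
wrist_force: [0.5, 0.8, -0.6]
grip_force: 60.9
tool_pos: [548.8, -211.2, 50.5]
wrist_force: [-3.5, 1.9, 9.7]
grip_force: 61.9
```

```bash
python3 -m inch '{"deltas":[[0,0,0,0,0,-0.025,0.8],[0,0,0,0,0,-0.025,0.42],[0,0,0,0,0,-0.025,0.38],[0,0,0,0,0,-0.025,0.36],[0,0,0,0,0,-0.025,0.36]]}' |egrep 'pos|width'
python3 -m inch '{"deltas":[[0,0,0,0,0,-0.1,0.36],[0,0,0,0,0,-0.4,0.36],[0,0,0,0,0,-1.0,0.36],[0,0,0,0,0,-1.8,0.3],[0,0,0,0,0,-2.4,0.1]]}' |egrep pos
python3 - <<'E'
from h import *
rows([569.5,53.2,130],71);rows([569.5,53.2,130],0)
E
```

```text
tool_pos: [548.7, -211.2, 50.5]
gripper_width: 54.7
tool_pos: [548.8, -211.8, 149.3]
row [ 1.000e-02 -1.000e-02  1.246e+01] [ 5.768 -3.302  0.478] j7 0.12 t 12.27
row [ 0.01  0.   -5.71] [ 5.768 -3.302  0.478] j7 0.12 t 12.27
```

```bash
python3 -m inch '{"deltas":[[0,0,0.9,0.85,-0.48,0,0.1],[0,0,1.8,1.7,-0.96,0,0],[0,0,2.7,2.55,-1.44,0,0],[0,0,3.6,3.4,-1.92,0,0],[0,0,4.3,4.25,-2.4,0.1,0]]}' |egrep 'pos'
python3 - <<'E'
from h import *
rows([569.5,53.2,115],-60)
t=r.get_image("top");np.save("pics/t4.npy",t,allow_pickle=True)
cv2.imwrite("pics/t4.png",cv2.resize(t["color"][190:300,370:500,::-1],(650,550)))
h=cv2.cvtColor(t["color"],cv2.COLOR_RGB2HSV).astype(int)
for n,hue,(x0,y0,x1,y1) in (("o",26,(405,205,450,245)),("g",45,(400,238,445,280))):
    k=h[y0:y1,x0:x1];m=((abs(k[...,0]-hue)<4)&(k[...,1]>150)&(k[...,2]>185)).astype(np.uint8)
    c=max(cv2.findContours(m,0,1)[0],key=cv2.contourArea)+np.array([x0,y0]);print(n,circ(t,c,56))
E
```

```text
tool_pos: [565.4, -14.9, 144.3]
row [ 0.   -0.02 -0.05] [ 0.931 -1.429  0.735] j7 -0.58 t 12.68
o (array([ 614.41760583, -214.19670098]), np.float64(39.52147035390398))
g (array([ 549.35420799, -211.82906766]), np.float64(39.0529138514846))
```

View pics/t4.png

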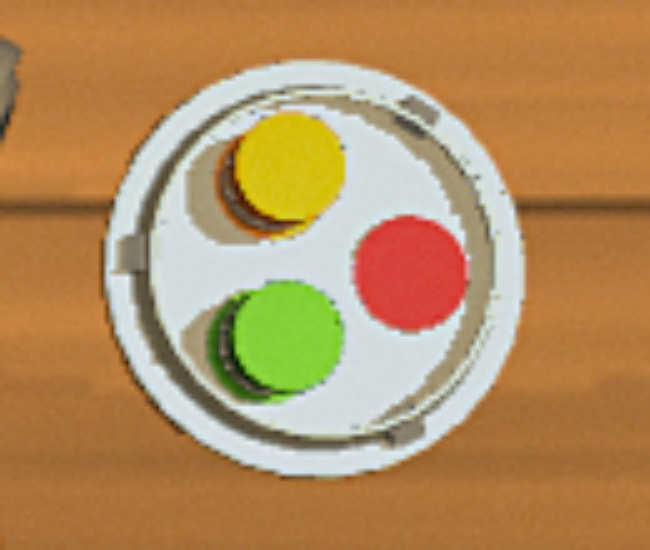

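The crop shows orange (290,167) and green (287,337) upright on their discs. Green is within 0.5 mm and orange about 2 mm off. Next is red.

```bash
python3 -m inch '{"deltas":[[0,0,0,0.5,-0.8,0.2,0],[0,0,0,0.93,-1.43,0.5,0],[0,0,0,0.93,-1.43,0.73,0],[0,0,0,0.93,-1.43,0.73,0],[0,0,0,0.93,-1.43,0.73,0]]}' |egrep 'pos'
python3 - <<'E'
from h import *
d=r.get_image("wrist");h=cv2.cvtColor(d["color"],cv2.COLOR_RGB2HSV);u,v=proj(d,[569.5,53.2,50]).astype(int);print(u,v,h[v+15,u])
print("wrist red",cap(d,[569.5,53.2],int(h[v+15,u,0])))
rows([569.5,53.2,45],-60)
E
```

```text
tool_pos: [568.2, 50.6, 113.9]
311 274 [  3 252 200]
wrist red (array([569.30522767,  53.60123526]), np.float64(41.46418304054887))
row [ 0.01 -0.   -0.02] [ 0.062 -0.064  1.732] j7 -0.65 t 13.2
```

```bash
python3 -m inch '{"deltas":[[0,0,0,0.05,-0.06,0.4,0],[0,0,0,0.05,-0.06,0.9,0],[0,0,0,0.05,-0.06,1.4,0],[0,0,0,0.05,-0.06,1.72,0],[0,0,0,0.05,-0.06,1.72,0]]}' |egrep 'pos'
python3 -m inch '{"deltas":[[0,0,0,0,0,0,0],[0,0,0,0,0,0,0]]}' |egrep 'pos'
python3 - <<'E'
from h import *
rows([569.5,53.4,45],-60)
E
```

```text
tool_pos: [567.8, 53.0, 43.2]
tool_pos: [569.8, 53.7, 45.8]
row [ 0.01 -0.01 -0.01] [-0.01   0.002  0.02 ] j7 -0.58 t 13.78
```

```bash
python3 -m inch '{"deltas":[[0,0,0,0,0,0.02,0.5],[0,0,0,0,0,0.02,0.8],[0,0,0,0,0,0.02,0.8],[0,0,0,0,0,0.02,0.8],[0,0,0,0,0,0.02,0.8]]}' 
python3 -m inch '{"deltas":[[0,0,0,0,0,0,0.8],[0,0,0,0,0,-0.4,0.8],[0,0,0,0,0,-1.2,0.8],[0,0,0,0,0,-2,0.8],[0,0,0,0,0,-2.7,0.8]]}'
python3 - <<'E'
from h import *
rows([578.1,-270.7,150],-94)
E
```

```text
t: 14.2
tool_pos: [569.4, 54.7, 44.6]
tool_rot: [0.966, 0.259, 0.0, -0.0]
wrist_force: [-0.7, 0.2, 5.2]
gripper_width: 41.3
grip_force: 59.8
t: 14.62
tool_pos: [568.9, 54.3, 153.4]
tool_rot: [0.966, 0.259, -0.0, 0.0]
wrist_force: [1.4, 0.3, -1.2]
gripper_width: 40.9
grip_force: 60.9
row [0.   0.   5.66] [-3.86   7.153  0.087] j7 -0.7 t 14.62
```

```bash
python3 -m inch '{"deltas":[[0,0,0.9,-0.45,0.85,0,0.8],[0,0,1.8,-0.9,1.7,0,0.8],[0,0,2.7,-1.35,2.55,0,0.8],[0,0,3.6,-1.8,3.4,0,0.8],[0,0,4.5,-2.25,4.25,0,0.8]]}' |egrep 'pos'
python3 - <<'E'
from h import *
rows([578.1,-270.7,130],-94)
E
```

```text
tool_pos: [575.8, -138.9, 152.0]
row [-0.   -0.    1.13] [-0.104  3.293  0.549] j7 -0.77 t 15.03
```

```bash
python3 -m inch '{"deltas":[[0,0,0.5,0,0.85,0.1,0.8],[0,0,1.1,-0.05,1.7,0.3,0.8],[0,0,1.13,-0.1,2.6,0.5,0.8],[0,0,1.13,-0.1,3.29,0.55,0.8],[0,0,1.13,-0.1,3.29,0.55,0.8]]}' |egrep 'pos'
python3 -m inch '{"deltas":[[0,0,0,0,0,0,0.8],[0,0,0,0,0,0,0.8]]}' |egrep 'pos'
python3 - <<'E'
from h import *
rows([578.1,-270.7,55],-94)
E
```

```text
tool_pos: [576.6, -276.5, 130.2]
tool_pos: [579.0, -268.5, 129.6]
row [-0.01  0.    0.04] [-0.018  0.059  1.865] j7 -0.67 t 15.62
```

```bash
python3 -m inch '{"deltas":[[0,0,0.04,-0.02,0.04,0.5,0.8],[0,0,0.04,-0.02,0.04,1.1,0.8],[0,0,0.04,-0.02,0.04,1.6,0.8],[0,0,0.04,-0.02,0.04,1.87,0.8],[0,0,0.04,-0.02,0.04,1.87,0.8]]}' |egrep 'pos'
python3 -m inch '{"deltas":[[0,0,0,0,0,0.02,0.8],[0,0,0,0,0,0.03,0.8],[0,0,0,0,0,0.03,0.8]]}' |egrep 'pos|force'
python3 - <<'E'
from h import *
rows([578.1,-270.7,52],-94)
E
```

```text
tool_pos: [577.4, -268.0, 52.7]
tool_pos: [578.8, -271.0, 55.1]
wrist_force: [0.0, -0.2, -0.2]
grip_force: 60.9
row [ 0.01 -0.02  0.  ] [-0.019 -0.006  0.077] j7 -0.61 t 16.28
```

```bash
python3 -m inch '{"deltas":[[0,0,0,-0.01,0,0.04,0.8],[0,0,0,-0.01,0,0.07,0.8],[0,0,0,-0.01,0,0.07,0.8]]}' |egrep 'pos|force'
python3 -m inch '{"deltas":[[0,0,0,0,0,0.03,0.8],[0,0,0,0,0,0.03,0.8]]}' |egrep 'pos|force'
python3 -m inch '{"deltas":[[0,0,0,0,0,0.02,0.8],[0,0,0,0,0,0.02,0.8]]}' |egrep 'pos|force'
```

```text
tool_pos: [577.7, -270.8, 51.1]
wrist_force: [-0.5, -0.2, -0.7]
grip_force: 60.9
tool_pos: [577.8, -271.0, 50.6]
wrist_force: [-1.1, 1.6, 4.8]
grip_force: 61.5
tool_pos: [577.9, -271.0, 50.6]
wrist_force: [-3.7, 3.0, 12.5]
grip_force: 62.3
```

```bash
python3 -m inch '{"deltas":[[0,0,0,0,0,-0.03,0.8],[0,0,0,0,0,-0.03,0.42],[0,0,0,0,0,-0.03,0.38],[0,0,0,0,0,-0.03,0.36],[0,0,0,0,0,-0.03,0.36]]}' |egrep 'pos|width'
python3 -m inch '{"deltas":[[0,0,0,0,0,-0.1,0.36],[0,0,0,0,0,-0.4,0.36],[0,0,0,0,0,-1.0,0.36],[0,0,0,0,0,-1.8,0.3],[0,0,0,0,0,-2.6,0.3]]}' |egrep pos
python3 - <<'E'
from h import *
rows([509.2,258.6,160],-13);rows([509.2,258.6,160],-94)
E
```

```text
tool_pos: [577.6, -270.8, 50.0]
gripper_width: 54.6
tool_pos: [577.1, -270.9, 155.8]
row [-1.000e-02  1.000e-02 -1.351e+01] [ -2.629 -13.084  -0.103] j7 -0.69 t 17.7
row [ 0.    0.01 -0.01] [ -2.629 -13.084  -0.103] j7 -0.69 t 17.7
```

```bash
python3 -m inch '{"deltas":[[0,0,-1.1,-0.2,-1,0,0.3],[0,0,-2.2,-0.4,-2,0,0.3],[0,0,-3.3,-0.6,-3,0,0.3],[0,0,-4.4,-0.8,-4,0,0.3],[0,0,-5.5,-1,-5,0,0.3]]}' |egrep 'pos'
python3 - <<'E'
from h import *
rows([509.2,258.6,160],-13)
E
```

```text
tool_pos: [551.4, -67.0, 155.3]
row [ 0.01 -0.01 -7.95] [ 3.059 -7.616 -0.117] j7 -0.51 t 18.12
```

```bash
python3 -m inch '{"deltas":[[0,0,-1.1,0.38,-0.95,0,0.3],[0,0,-2.2,0.76,-1.9,0,0.4],[0,0,-3.3,1.14,-2.85,0,0.5],[0,0,-4.4,1.52,-3.8,0,0.5],[0,0,-5.5,1.9,-4.75,-0.1,0.5]]}' |egrep 'pos|width'
python3 - <<'E'
from h import *
rows([509.2,258.6,160],-13)
t=r.get_image("top");np.save("pics/t5.npy",t,allow_pickle=True)
cv2.imwrite("pics/t5.png",cv2.resize(t["color"][190:300,370:500,::-1],(650,550)))
h=cv2.cvtColor(t["color"],cv2.COLOR_RGB2HSV).astype(int)
for n,hue,(x0,y0,x1,y1) in (("o",26,(405,205,450,245)),("g",45,(400,238,445,280)),("r",0,(430,220,470,265))):
    k=h[y0:y1,x0:x1];m=((abs((k[...,0]-hue+90)%180-90)<4)&(k[...,1]>150)&(k[...,2]>185)).astype(np.uint8)
    c=max(cv2.findContours(m,0,1)[0],key=cv2.contourArea)+np.array([x0,y0]);print(n,circ(t,c,56))
E
```

```text
tool_pos: [525.4, 136.1, 158.9]
gripper_width: 42.6
row [ 0.   -0.   -2.45] [ 2.521 -1.783 -0.027] j7 -0.42 t 18.53
o (array([ 613.35641938, -214.2377767 ]), np.float64(40.50401577352502))
g (array([ 549.35420799, -211.82906766]), np.float64(39.0529138514846))
r (array([ 578.4581471 , -271.49231406]), np.float64(39.66782616642525))
```

View pics/t5.png

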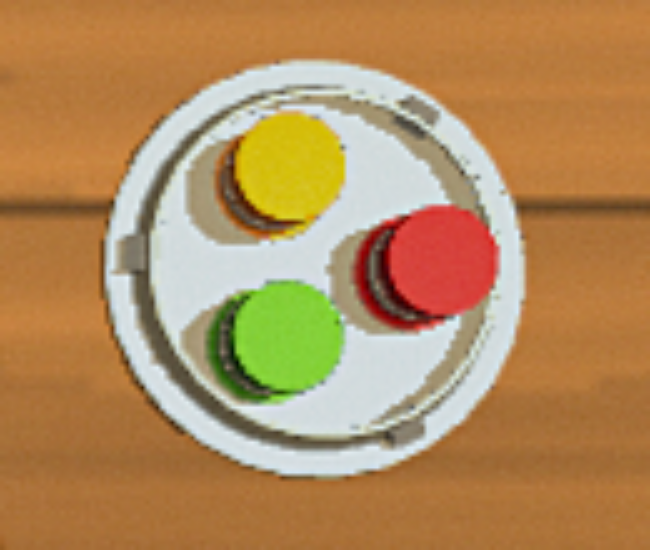

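The crop shows all three jars upright on their own discs: orange (290,167), green (287,337), red (442,262). Offsets are 0.5 to 2.5 mm. Now the cover.

```bash
python3 -m inch '{"deltas":[[0,0,-1.1,0.8,-0.57,0,0.5],[0,0,-2.2,1.6,-1.14,0,0.5],[0,0,-2.45,2.52,-1.78,0,0.5],[0,0,-2.45,2.52,-1.78,0,0.5],[0,0,-2.45,2.52,-1.78,0,0.5]]}' |egrep 'pos|width'
python3 - <<'E'
from h import *
d=r.get_image("wrist");cv2.imwrite("pics/w5.png",d["color"][:,:,::-1])
h=cv2.cvtColor(d["color"],cv2.COLOR_RGB2HSV)
u,v=proj(d,[509.2,258.6,87]);print(u,v)
m=((h[...,1]<70)&(h[...,2]>170)).astype(np.uint8)
c=min(cv2.findContours(m,0,1)[0],key=lambda k:-cv2.pointPolygonTest(k,(u,v),True))
P=np.array([onz(d,a,b,87)[:2] for a,b in c[:,0]],np.float32);print("bar",cv2.minAreaRect(P))
rows([509.2,258.6,89.5],-13)
E
```

```text
tool_pos: [510.2, 260.3, 158.7]
gripper_width: 43.2
313.30862148268835 276.6183677017967
bar ((507.8733825683594, 259.95556640625), (68.9943618774414, 13.905867576599121), 77.36116790771484)
row [ 0.01 -0.   -0.04] [ 0.017 -0.044  1.731] j7 -0.41 t 19.05
```

View pics/w5.png

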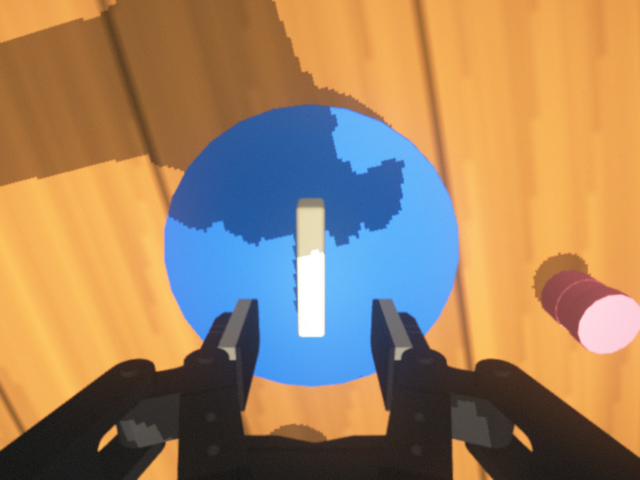

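The wrist view shows the bar at (312,268), centred and aligned between the fingers. Both views put it at (508.5, 259.3).

```bash
python3 -m inch '{"deltas":[[0,0,0,0,-0.03,0.4,0.5],[0,0,0,0,-0.03,0.9,0.5],[0,0,0,0,-0.03,1.4,0.5],[0,0,0,0,-0.03,1.68,0.5],[0,0,0,0,-0.03,1.68,0.5]]}' |egrep 'pos|width'
python3 -m inch '{"deltas":[[0,0,0,0,0,0,0.5],[0,0,0,0,0,0,0.5]]}' |egrep 'pos|force'
python3 - <<'E'
from h import *
rows([508.5,259.3,90],-13)
E
```

```text
tool_pos: [508.7, 254.6, 89.3]
gripper_width: 42.7
tool_pos: [510.5, 256.6, 92.1]
wrist_force: [-0.5, 0.0, 0.3]
grip_force: 0.0
row [ 0.01 -0.01 -0.07] [ 0.054 -0.064  0.053] j7 -0.35 t 19.63
```

```bash
python3 -m inch '{"deltas":[[0,0,-0.07,0.06,-0.06,0.04,0.5],[0,0,-0.07,0.06,-0.06,0.04,0.5],[0,0,-0.07,0.06,-0.06,0.04,0.7]]}' |egrep 'pos|force'
python3 -m inch '{"deltas":[[0,0,0,0,0,0,1],[0,0,0,0,0,0,1],[0,0,0,0,0,0,1],[0,0,0,0,0,0,1],[0,0,0,0,0,0,1]]}'
python3 -m inch '{"deltas":[[0,0,0,0,0,0,1],[0,0,0,0,0,-0.1,1],[0,0,0,0,0,-0.4,1],[0,0,0,0,0,-0.9,1],[0,0,0,0,0,-1.5,1]]}'
python3 - <<'E'
from h import *
rows([580.5,-232.8,200])
E
```

```text
tool_pos: [507.8, 260.7, 90.0]
wrist_force: [-0.1, -0.5, 0.9]
grip_force: 0.0
t: 20.3
tool_pos: [508.0, 260.3, 89.9]
tool_rot: [0.782, 0.623, 0.0, -0.0]
wrist_force: [-1.1, 0.2, 5.8]
gripper_width: 12.7
grip_force: 59.6
t: 20.72
tool_pos: [506.8, 259.5, 149.6]
tool_rot: [0.782, 0.623, -0.001, 0.0]
wrist_force: [0.4, 0.7, -1.1]
gripper_width: 12.5
grip_force: 58.6
row [0. 0. 0.] [-11.586   4.546  -1.241] j7 -0.4 t 20.72
```

```bash
python3 -m inch '{"deltas":[[0,0,0,0,0,-0.6,1],[0,0,0,0,0,-1.2,1],[0,0,0,-0.4,0.15,-1.25,1],[0,0,0,-1,0.4,-1.25,1],[0,0,0,-1.7,0.68,-1.25,1]]}'|grep pos
python3 -m inch '{"deltas":[[0,0,0,-0.8,0.32,0,1],[0,0,0,-1.6,0.63,0,1],[0,0,0,-2.4,0.94,0,1],[0,0,0,-3.2,1.26,0,1],[0,0,0,-4,1.57,0,1]]}'|grep pos
python3 -m inch '{"deltas":[[0,0,0,-0.8,0.32,0,1],[0,0,0,-1.6,0.63,0,1],[0,0,0,-2.4,0.94,0,1],[0,0,0,-3.2,1.26,0,1],[0,0,0,-4,1.57,0,1]]}'|egrep 'pos|width|force'
python3 - <<'E'
from h import *
rows([580.7,-232.0,200],-13)
E
```

```text
tool_pos: [518.8, 188.1, 200.0]
tool_pos: [543.9, 15.4, 199.5]
tool_pos: [569.3, -154.5, 199.4]
wrist_force: [0.4, 0.1, -1.4]
gripper_width: 12.5
grip_force: 58.6
row [-0.01  0.    0.01] [-1.825  0.713 -0.015] j7 0.31 t 21.97
```

```bash
python3 -m inch '{"deltas":[[0,0,0,-0.6,0.25,0,1],[0,0,0,-1.1,0.45,0.1,1],[0,0,0,-1.6,0.62,0.3,1],[0,0,0,-1.83,0.71,0.6,1],[0,0,0,-1.83,0.71,0.8,1]]}'|grep pos
python3 -m inch '{"deltas":[[0,0,0,0,0,0,1],[0,0,0,0,0,0,1],[0,0,0,0,0,0,1]]}'|egrep 'pos|force|width'
python3 - <<'E'
from h import *
rows([580.7,-232.0,115],-13)
d=r.get_image("top");s=r.read_state();h=cv2.cvtColor(d["color"],cv2.COLOR_RGB2HSV);z=s["tool_pos"][2]-3
u,v=proj(d,[*s["tool_pos"][:2],z-24]).astype(int)
sc=r.get_image("scene");cv2.imwrite("pics/s6.png",cv2.resize(sc["color"][100:260,170:380,::-1],(788,600)))
c,m=blob(d,(u-75,v-75,u+75,v+75),106,100,30);print("cover top-view",circ(d,c,z-24),z,s["tool_pos"])
E
```

```text
tool_pos: [579.8, -233.8, 166.9]
tool_pos: [581.6, -228.6, 167.6]
wrist_force: [0.3, 0.4, -0.8]
gripper_width: 12.8
grip_force: 58.6
row [-0.   -0.01  0.03] [-0.089 -0.003  1.316] j7 0.46 t 22.63
cover top-view (array([ 597.48387914, -194.5685969 ]), np.float64(113.03651446060026)) 164.88891583261488 [ 581.80364104 -228.67046749  167.88891583]
```

View pics/s6.png

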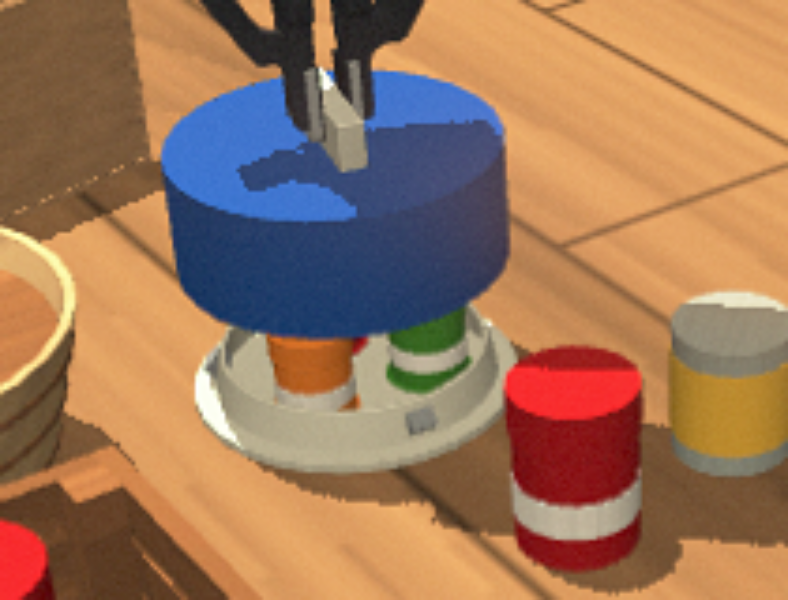

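The scene crop shows the cover level in the grip above the tub, rim at crop (340,330), jars upright below. I fine-align, then lower.

```bash
python3 -m inch '{"deltas":[[0,0,0,-0.09,0,0,1],[0,0,0,-0.09,0,0.2,1],[0,0,0,-0.09,0,0.2,1],[0,0,0,-0.09,0,0.2,1]]}'|grep pos
python3 -m inch '{"deltas":[[0,0,0,0,0,0,1],[0,0,0,0,0,0,1]]}'|grep pos
python3 - <<'E'
from h import *
rows([580.7,-232.0,118],-13)
E
```

```text
tool_pos: [580.2, -233.1, 158.8]
tool_pos: [580.6, -233.4, 159.4]
row [-0.   -0.    0.02] [ 0.034 -0.006  1.035] j7 0.47 t 23.23
```

```bash
python3 -m inch '{"deltas":[[0,0,0,0.03,0,0.25,1],[0,0,0,0.03,0,0.5,1],[0,0,0,0.03,0,0.75,1],[0,0,0,0.03,0,1,1],[0,0,0,0.03,0,1,1]]}'|egrep 'pos|force'
python3 -m inch '{"deltas":[[0,0,0,0,0,0.05,1],[0,0,0,0,0,0.1,1],[0,0,0,0,0,0.15,1],[0,0,0,0,0,0.15,1]]}'|egrep 'pos|force'
python3 -m inch '{"deltas":[[0,0,0,0,0,0.05,1],[0,0,0,0,0,0.08,1],[0,0,0,0,0,0.08,1]]}'|egrep 'pos|force'
python3 - <<'E'
from h import *
rows([580.7,-232.0,106],-13);print(r.read_state()["torque"])
E
```

```text
tool_pos: [579.3, -231.4, 116.4]
wrist_force: [-0.6, 0.5, -1.7]
grip_force: 58.6
tool_pos: [580.9, -232.3, 113.4]
wrist_force: [0.8, 0.4, -2.1]
grip_force: 58.6
tool_pos: [580.8, -232.2, 110.1]
wrist_force: [-0.5, -0.0, -0.9]
grip_force: 58.6
row [-0.   -0.    0.02] [ 0.004 -0.003  0.102] j7 0.51 t 24.23
[ 0.00298294  0.00252564 -0.03147601]
```

```bash
python3 -m inch '{"deltas":[[0,0,0,0,0,0.04,1],[0,0,0,0,0,0.08,1],[0,0,0,0,0,0.08,1]]}'|egrep 'pos|force'
python3 -m inch '{"deltas":[[0,0,0,0,0,0.03,1],[0,0,0,0,0,0.05,1],[0,0,0,0,0,0.05,1]]}'|egrep 'pos|force'
python3 - <<'E'
from plant import r
print(r.read_state()["torque"])
E
```

```text
tool_pos: [580.7, -232.1, 106.7]
wrist_force: [-0.8, 0.3, -1.6]
grip_force: 58.7
tool_pos: [580.8, -232.2, 105.0]
wrist_force: [-0.7, 1.0, -0.7]
grip_force: 58.9
[ 0.15352582  0.30072905 -0.01702892]
```

```bash
for i in 1; do python3 -m inch '{"deltas":[[0,0,0,0,0,0.03,1],[0,0,0,0,0,0.04,1]]}'|egrep 'pos|force'
python3 -m inch '{"deltas":[[0,0,0,0,0,0.03,1],[0,0,0,0,0,0.04,1]]}'|egrep 'pos|force'
python3 -m inch '{"deltas":[[0,0,0,0,0,0.03,1],[0,0,0,0,0,0.04,1]]}'|egrep 'pos|force'; done
python3 - <<'E'
from plant import r
print(r.read_state()["torque"])
E
```

```text
tool_pos: [581.0, -232.4, 103.9]
wrist_force: [-2.0, 0.7, 6.2]
grip_force: 59.8
tool_pos: [581.5, -232.7, 102.7]
wrist_force: [-1.2, -0.3, 8.0]
grip_force: 60.1
tool_pos: [580.8, -232.2, 100.4]
wrist_force: [-0.8, 0.8, 0.6]
grip_force: 59.0
[ 0.16634643  0.24075713 -0.00627825]
```

Force peaked at 8 N, then dropped: the catches are passed. I keep going to the flange.

```bash
python3 -m inch '{"deltas":[[0,0,0,0,0,0.03,1],[0,0,0,0,0,0.05,1],[0,0,0,0,0,0.05,1]]}'|egrep 'pos|force'
python3 -m inch '{"deltas":[[0,0,0,0,0,0.03,1],[0,0,0,0,0,0.05,1],[0,0,0,0,0,0.05,1]]}'|egrep 'pos|force'
python3 - <<'E'
from plant import r
s=r.read_state();print(s["torque"],s["tool_rot"])
E
```

```text
tool_pos: [580.2, -231.7, 97.2]
wrist_force: [-1.7, 0.8, -4.9]
grip_force: 58.9
tool_pos: [581.0, -232.4, 96.2]
wrist_force: [0.4, 0.6, -2.7]
grip_force: 59.2
[0.05191487 0.14812839 0.01040856] [ 7.82082675e-01  6.23174654e-01 -6.99639724e-06  2.00022986e-04]
```

```bash
python3 -m inch '{"deltas":[[0,0,0,0,0,0.03,1],[0,0,0,0,0,0.03,1]]}'|egrep 'pos|force'
python3 -m inch '{"deltas":[[0,0,0,0,0,0.03,1],[0,0,0,0,0,0.03,1]]}'|egrep 'pos|force'
python3 - <<'E'
from plant import r
s=r.read_state();print(s["torque"],s["tool_rot"])
E
```

```text
tool_pos: [581.0, -232.5, 96.0]
wrist_force: [-4.0, 1.8, 6.8]
grip_force: 60.4
tool_pos: [581.1, -232.5, 95.9]
wrist_force: [-5.9, 4.2, 16.4]
grip_force: 61.8
[0.82462038 1.440511   0.01343639] [ 7.82174627e-01  6.23058753e-01  7.91449748e-04 -1.29972101e-04]
```

It has bottomed at 96 mm, which is grasp height plus the 6 mm flange. I release, retreat and check.

```bash
python3 -m inch '{"deltas":[[0,0,0,0,0,0.01,1],[0,0,0,0,0,-0.05,1],[0,0,0,0,0,-0.05,0.7],[0,0,0,0,0,-0.05,0.5],[0,0,0,0,0,-0.05,0.5]]}'|egrep 'pos|force|width'
python3 -m inch '{"deltas":[[0,0,0,0,0,-0.1,0.5],[0,0,0,0,0,-0.5,0.5],[0,0,0,0,0,-1.2,0.5],[0,0,0,0,0,-2,0.5],[0,0,0,0,0,-2.8,0.5]]}'|egrep pos
python3 -m inch '{"deltas":[[0,0,0,0.9,0,0,0.5],[0,0,0,1.8,0,0,0.5],[0,0,0,2.7,0,0,0.5],[0,0,0,3.6,0,0,0.5],[0,0,0,4.5,0,0,0.5]]}'|egrep pos
python3 - <<'E'
from h import *
d=r.get_image("top");sc=r.get_image("scene");h=cv2.cvtColor(d["color"],cv2.COLOR_RGB2HSV)
c,m=blob(d,(370,180,500,310),106,100,30);print("cover",circ(d,c,69))
h=h[180:310,370:500];m=((h[...,1]<80)&(h[...,2]>140)).astype(np.uint8)
b=[k+np.array([370,180]) for k in cv2.findContours(m,0,1)[0] if 200<cv2.contourArea(k)<1500]
for k in b:print("bar",[cv2.minAreaRect(np.array([onz(d,u,v,z)[:2] for u,v in k[:,0]],np.float32)) for z in (93,)])
cv2.imwrite("pics/s7.png",cv2.resize(sc["color"][120:260,180:370,::-1],(760,560)))
cv2.imwrite("pics/t7.png",d["color"][:,:,::-1])
E
```

```text
tool_pos: [581.3, -232.4, 95.9]
wrist_force: [1.0, -0.2, -0.2]
gripper_width: 42.3
grip_force: 0.0
tool_pos: [580.5, -232.3, 208.8]
tool_pos: [621.4, -55.1, 208.2]
cover (array([ 580.19568855, -230.37912401]), np.float64(166.58345230670494))
bar [((581.9287719726562, -233.7129364013672), (68.70853424072266, 12.919683456420898), 77.20304107666016)]
```

View pics/s7.png

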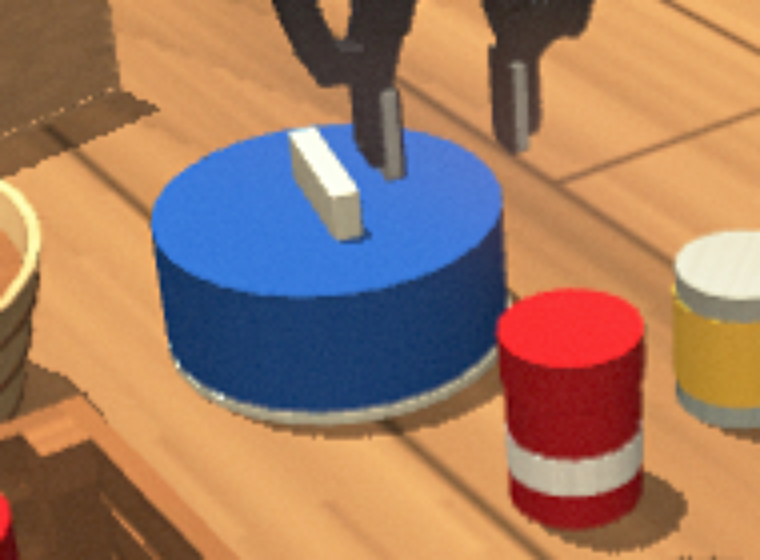

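View pics/t7.png

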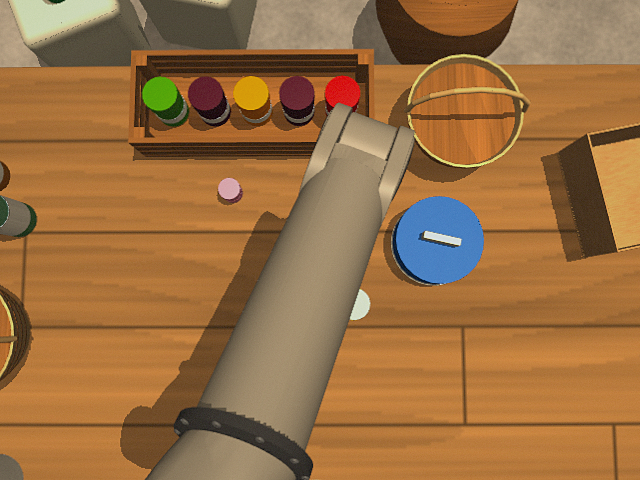

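The scene crop shows the cover level, with an even strip of flange under its edge from (175,365) to (495,365). In the top view the bar, at (440,239), is centred over the tub, and nothing looks disturbed (the arm hides the big jars there). I hand in.

```bash
python3 -c "
from plant import r
print(r.read_state()['t'],r.sign_off())"
```

```text
the job is handed in; nothing more can be done
27.4167 None
```

The job is handed in at 27.4 s: each small jar stands upright on the disc of its own colour (orange about 2.5 mm off centre, the others under 1 mm), the blue cover is pressed down onto the tub's flange, and I did not touch the big jars.

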